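# Change the backup cartridges in the office dock

## Robot

A 6-joint arm with a two-finger parallel gripper is mounted at the origin on the work surface. World frame = base frame: x ahead of the robot, y to its left, z up, the work surface at z = 0. Lengths are in m, angles in rad, forces in N, time in s.
With the tool pointing down it reaches from about 0.275 to 0.825 m from the base axis. Payload 4.9 kg.
Tool frame: the origin (TCP) lies midway between the tips of the shut fingers; the grasp point (between the pads) lies 19 mm behind it (bot.grip_depth is the distance from the TCP to the grasp point, in m); y points along the fingers, x is the direction in which the jaws open and shut, and the axes are right-handed (so a half turn about y gives the same grasp; the last joint's range is limited). The gripper opens to 85 mm and grips with 20 to 120 N. Pads are 22 mm wide; open, the fingers measure 114 mm over their backs; the gripper's body (76 mm by 85 mm) begins 54 mm behind the grasp point. The pads swing forward as they close: fully open they stand 13 mm farther back than shut.
Start: joints at [1.153, 0.326, -0.193, 1.052, 0, 1.437], TCP at [0.154, 0.528, 0.231] pointing down, gripper open.
Joint ranges: [-2.65, 2.65], [-0.97, 1.79], [-1.3, 1.35], [-1.93, 2.1], [-1.47, 1.37], [-3.14, 3.14]. Speed limits (rad/s): [2.57, 2.57, 3.14, 3.14, 3.14, 3.14].

## Interface

Orientations are given as a unit quaternion [w, x, y, z].
In Python, from cell import bot gives the robot as it stands. Calls block until the motion is done:
- bot.move_pose(position, orientation): joint-space move of the TCP to a pose.
- bot.move_linear(position, speed=0.15, rotation=None, until_force=None): straight line of the TCP; rotation=None keeps the orientation; speed is the mean speed in m/s. With until_force (N) it stops when the force on the tool has changed by that much, and returns True; else False.
- bot.goto_joints(angles): joint-space move.
- bot.set_gripper(opening, grasp_force=None): opening from 0.0 (shut) to 1.0 (fully open); grasp_force is the grip in N (None keeps the last); returns when the fingers have stopped.
- bot.wait(seconds).
- bot.solve_ik(position, orientation): joint angles nearest the present ones, or None.
- bot.camera(name): name is "side" or "top"; returns the picture (480x640x3 uint8, red, green, blue); there is no depth.
- bot.calibration(name): a dict with "mtx" (3x3 intrinsics, pixels), "k1" (the pictures are not rectified: a ray, as slopes to the right and down, at radius r is drawn at 1 + k1 r^2 times it, then the intrinsics apply), "extrinsics" (4x4, takes a point from world to camera coordinates). Camera axes: x right, y down, z forward; pixel columns grow to the right and rows downward; lengths in m; the calibration is good to about 2 mm. A picture is of the moment at which its call begins. calibration takes no time and is no camera call.
A pose or a line that the arm cannot do raises bot.PlanningError and nothing moves.
- bot.close_job(): hands the job in, once; it reports no verdict.
Trained networks look in the newest picture that a camera, given by its name, has taken for a name from the list of things; names that differ only in an ending like _2 or _b are one class to them, and where a whole thing is asked for, a point or a joint stands for the part that bears it (a point fixed in the world has none). Each returns a list of dicts, best first, with "confidence" (0 to 1); they miss things now and then, are a little off and sometimes report something else, mostly with a low value. They report only what shows in the picture. A call takes as long as a camera call. They do not tell look-alikes from the thing itself.
- bot.search_frame(camera, thing): "bbox" ([left, top, width, height] in pixels, round what is visible of it).
Readings, each from a call of its own:
- bot.read_clock(): time.
- bot.read_joint_positions(): joint angles.
- bot.read_joint_vel(): joint speeds.
- bot.read_joint_efforts(): joint torques, N m.
- bot.read_position(): TCP position.
- bot.read_tool_rot(): TCP orientation.
- bot.read_ft_force(): force on the tool from outside, world axes, zero at the start.
- bot.read_moment(): the same for the moment, N m.
- bot.read_gripper_width(): opening from 0.0 (shut) to 1.0 (fully open).
Only numpy, scipy, OpenCV 4.12 (cv2) and the standard library are available. Lean on these libraries where they do the work, as an engineer would, in place of code of your own. Each camera call takes 0.05 s, during which the arm holds its last target.

## Task

Change the backup cartridges: open the dock's wire bail if it is in the way, first take each used cartridge out of the dock and lay it flat on the floor of the grey tray, then slide every new cartridge from the desk, nose first, into a bay of its own (any bay) until you feel it is fully home against the hidden stop, and last swing the bail right down to closed. Do not disturb the other things on the desk.

Things in the scene. Friction and masses are not known exactly. Their poses are not given: they have to be found in the camera images.
- dock: fixed backup dock, 239 mm wide; three blind bays side by side open to its front (-x, robot's side). Origin on the desk at the middle of the line of bay mouths; x points into the bays, z up. A 6 mm floor plate runs out in front as an open apron to x = -95 mm. Roof over the bays from x = 7 mm, its top 36 mm above the desk; behind, x = 90 to 165 mm, a 60 mm high housing
- bail (a joint): hinge angle of the retaining bail, a U of steel rod. 0 = closed: its cross-bar is down in front of the bays at dock x = -118 mm, 24 mm above the desk, so cartridges can pass neither in nor out. Grows as it swings up and back over the dock to 2.2 = fully open (grip at x = 119, z = 173 mm). Friction holds it at any angle, 1 to 4 N at the grip move it. Starts anywhere in 0 to 2.2
- bail_grip (a point): middle of the bail's grip: the mid part of the cross-bar, jogged outwards, a round rod 12 mm thick along the dock's y, 48 mm free between its legs; pinch or push it. Closed: dock x = -142, z = 50 mm. It moves on a circle of radius 162 mm about hinge. The low cross-bar (278 mm long) goes on either side of it to two arms at dock y = +-135 mm
- hinge (a point): the bail's hinge axis at the middle of the dock: dock x = 20, z = 45 mm; axis along the dock's y
- tray: plain grey open tray, fixed, 216 x 160 mm outside, 26 mm high, walls and floor 5 mm thick; origin under its centre, x along its long side
- bay0 (a point): middle of the mouth of a bay (dock y = -76 mm), on its floor; x points in. Bay 65 mm wide with rounded lead-ins 5 mm deep, 24 mm high. A rigid stop is hidden inside, 55 to 67 mm from the mouth (differs between starts, same for all bays): a cartridge slides with 1 to 2 N until it meets it, and stays put when let go. Home, its tab is 43 to 55 mm in front of the mouth
- bay1 (a point): middle of the mouth of a bay (dock y = 0 mm), on its floor; x points in. Bay 65 mm wide with rounded lead-ins 5 mm deep, 24 mm high. A rigid stop is hidden inside, 55 to 67 mm from the mouth (differs between starts, same for all bays): a cartridge slides with 1 to 2 N until it meets it, and stays put when let go. Home, its tab is 43 to 55 mm in front of the mouth
- bay2 (a point): middle of the mouth of a bay (dock y = 76 mm), on its floor; x points in. Bay 65 mm wide with rounded lead-ins 5 mm deep, 24 mm high. A rigid stop is hidden inside, 55 to 67 mm from the mouth (differs between starts, same for all bays): a cartridge slides with 1 to 2 N until it meets it, and stays put when let go. Home, its tab is 43 to 55 mm in front of the mouth
- feeler0 (a joint): contact feeler on the hidden stop of bay0: 0 m = free, 0.006 = pushed right in by a cartridge fully home against the stop (soft spring, at most 0.3 N)
- feeler1 (a joint): contact feeler on the hidden stop of bay1: 0 m = free, 0.006 = pushed right in by a cartridge fully home against the stop (soft spring, at most 0.3 N)
- feeler2 (a joint): contact feeler on the hidden stop of bay2: 0 m = free, 0.006 = pushed right in by a cartridge fully home against the stop (soft spring, at most 0.3 N)
- new0_tab (a point): new backup cartridge, flat, 150 x 60 x 20 mm, 0.2 to 0.35 kg, black upright tab on top: 14 mm thick along the cartridge, 40 wide, rising to 56 mm above the underside. Point: in the tab, 40 mm above the underside; x points along the cartridge to its nose (110 mm ahead; tail 40 mm behind), z up. Pinch the tab along x. On the desk at the start; 2 or 3 new ones exist
- new1_tab (a point): new backup cartridge, flat, 150 x 60 x 20 mm, 0.2 to 0.35 kg, black upright tab on top: 14 mm thick along the cartridge, 40 wide, rising to 56 mm above the underside. Point: in the tab, 40 mm above the underside; x points along the cartridge to its nose (110 mm ahead; tail 40 mm behind), z up. Pinch the tab along x. On the desk at the start; 2 or 3 new ones exist
- new2_tab (a point): new backup cartridge, flat, 150 x 60 x 20 mm, 0.2 to 0.35 kg, black upright tab on top: 14 mm thick along the cartridge, 40 wide, rising to 56 mm above the underside. Point: in the tab, 40 mm above the underside; x points along the cartridge to its nose (110 mm ahead; tail 40 mm behind), z up. Pinch the tab along x. On the desk at the start; 2 or 3 new ones exist
- old0_tab (a point): used backup cartridge, flat, 150 x 60 x 20 mm, 0.2 to 0.35 kg, black upright tab on top: 14 mm thick along the cartridge, 40 wide, rising to 56 mm above the underside. Point: in the tab, 40 mm above the underside; x points along the cartridge to its nose (110 mm ahead; tail 40 mm behind), z up. Pinch the tab along x. 1 or 2 of old0-2 exist; old0 starts in bay0
- old1_tab (a point): used backup cartridge, flat, 150 x 60 x 20 mm, 0.2 to 0.35 kg, black upright tab on top: 14 mm thick along the cartridge, 40 wide, rising to 56 mm above the underside. Point: in the tab, 40 mm above the underside; x points along the cartridge to its nose (110 mm ahead; tail 40 mm behind), z up. Pinch the tab along x. 1 or 2 of old0-2 exist; old1 starts in bay1
- old2_tab (a point): used backup cartridge, flat, 150 x 60 x 20 mm, 0.2 to 0.35 kg, black upright tab on top: 14 mm thick along the cartridge, 40 wide, rising to 56 mm above the underside. Point: in the tab, 40 mm above the underside; x points along the cartridge to its nose (110 mm ahead; tail 40 mm behind), z up. Pinch the tab along x. 1 or 2 of old0-2 exist; old2 starts in bay2
- stapler: stapler, 130 mm long, 55 mm high; bystander, leave alone; origin at its underside
- mug: white mug, 92 mm high; bystander, leave alone; origin at its underside
- keys: two keys with a round fob, 85 mm long, flat; bystander, leave alone; origin at its underside
- case: black spectacle case, 155 x 55 x 36 mm; bystander, leave alone; origin at its underside
There are look-alikes about, which are no part of the job. Leave any yellow look-alike of the part that bears old0_tab alone.

How it is judged:
On the way, in this order (a step that is already met when the one before it is completed fails the run):
1. every used cartridge lies in the tray (x of old0_tab in the frame of tray between -0.09 and 0.09 m and y of old0_tab in the frame of tray between -0.06 and 0.06 m and z of each of old0_tab, old1_tab, old2_tab in the frame of tray below 0.055 m and angle between each of old0_tab, old1_tab, old2_tab's own z axis and vertical below 0.12 rad and x of old1_tab in the frame of tray between -0.09 and 0.09 m and y of old1_tab in the frame of tray between -0.06 and 0.06 m and x of old2_tab in the frame of tray between -0.09 and 0.09 m and y of old2_tab in the frame of tray between -0.06 and 0.06 m), for 0.3 s.
2. every new cartridge is fully home in a bay (((x of new0_tab in the frame of dock between -0.075 and -0.03 m and y of new0_tab in the frame of dock between -0.088 and -0.064 m and angle between new0_tab's own z axis and vertical below 0.12 rad and value of joint feeler0 above 0.003 m) or (x of new0_tab in the frame of dock between -0.075 and -0.03 m and y of new0_tab in the frame of dock between -0.012 and 0.012 m and angle between new0_tab's own z axis and vertical below 0.12 rad and value of joint feeler1 above 0.003 m) or (x of new0_tab in the frame of dock between -0.075 and -0.03 m and y of new0_tab in the frame of dock between 0.064 and 0.088 m and angle between new0_tab's own z axis and vertical below 0.12 rad and value of joint feeler2 above 0.003 m)) and ((x of new1_tab in the frame of dock between -0.075 and -0.03 m and y of new1_tab in the frame of dock between -0.088 and -0.064 m and angle between new1_tab's own z axis and vertical below 0.12 rad and value of joint feeler0 above 0.003 m) or (x of new1_tab in the frame of dock between -0.075 and -0.03 m and y of new1_tab in the frame of dock between -0.012 and 0.012 m and angle between new1_tab's own z axis and vertical below 0.12 rad and value of joint feeler1 above 0.003 m) or (x of new1_tab in the frame of dock between -0.075 and -0.03 m and y of new1_tab in the frame of dock between 0.064 and 0.088 m and angle between new1_tab's own z axis and vertical below 0.12 rad and value of joint feeler2 above 0.003 m)) and ((x of new2_tab in the frame of dock between -0.075 and -0.03 m and y of new2_tab in the frame of dock between -0.088 and -0.064 m and angle between new2_tab's own z axis and vertical below 0.12 rad and value of joint feeler0 above 0.003 m) or (x of new2_tab in the frame of dock between -0.075 and -0.03 m and y of new2_tab in the frame of dock between -0.012 and 0.012 m and angle between new2_tab's own z axis and vertical below 0.12 rad and value of joint feeler1 above 0.003 m) or (x of new2_tab in the frame of dock between -0.075 and -0.03 m and y of new2_tab in the frame of dock between 0.064 and 0.088 m and angle between new2_tab's own z axis and vertical below 0.12 rad and value of joint feeler2 above 0.003 m))), for 0.2 s.
3. the bail is closed (value of joint bail below 0.12 rad), for 0.2 s.
At the end, for the whole second after the job is handed in: Each used cartridge lies flat on the floor of the tray; each new cartridge that is present is in a bay, level and fully home (its bay's feeler pushed in at least 3 of 6 mm, i.e. within 3 mm of the stop); the bail is closed (under 0.12 rad) (all of step 1 and all of step 2 and value of joint bail below 0.12 rad); the robot touches nothing.
It fails at once if another thing on the desk is shifted by more than 5 cm (distance of any of stapler, mug, keys, case from where it was at the start of the episode above 0.05 m).
Of new0, new1, new2 only 2 to 3 are there at a start; the rules pass over those that are not, and their reading is None.
Of old0, old1, old2 only 1 to 2 are there at a start; the rules pass over those that are not, and their reading is None.
At some moment in a run one of new0, new1, new2 may be knocked a few centimetres aside while the robot is not near it.
It also fails if it takes over 210 s, if anything falls off the work surface, if the arm or the gripper's body presses on something with over 40 N, if the wrist force passes 120 N, or if a joint passes its speed limit or range.

## Working session

There is one attempt and no reset: what is moved stays moved. The work goes in short steps, each a Python script; the robot and the scene stay as the last script left them, time stands still between calls to the robot, and variables do not carry over. Pictures are saved under pics/ and viewed, and the job is handed in when it is done.

```bash
ls; mkdir -p pics; python3 - <<'E'
from cell import bot
import cv2
for n in("top","side"):
    im=bot.camera(n); cv2.imwrite(f"pics/{n}0.png",im[:,:,::-1]); c=bot.calibration(n); print(n,c)
    for t in ["dock","bail","tray","new0_tab","old0_tab","stapler","mug","keys","case","bail_grip"]:
        print(t,[(d['bbox'],round(d['confidence'],2)) for d in bot.search_frame(n,t)])
print(bot.read_clock(),bot.read_tool_rot(),bot.read_ft_force())
E
```

```text
pics
top {'mtx': array([[509.37693358,   0.        , 314.66390514],
       [  0.        , 509.37693358, 244.5946672 ],
       [  0.        ,   0.        ,   1.        ]]), 'k1': -0.09421218087635827, 'extrinsics': array([[ 0.00832366, -0.99962086, -0.02624612,  0.06208782],
       [-0.99537396, -0.00577026, -0.09590301,  0.52246879],
       [ 0.0957152 ,  0.02692297, -0.9950446 ,  1.06457652],
       [ 0.        ,  0.        ,  0.        ,  1.        ]])}
dock [([283.8, 137.8, 151.0, 122.1], 0.95), ([287.7, 167.5, 151.3, 39.7], 0.17)]
bail [([286.6, 169.4, 148.7, 38.6], 0.71), ([169.2, 191.9, 69.9, 29.7], 0.59), ([285.5, 133.8, 147.1, 128.1], 0.29)]
tray [([474.7, 198.0, 76.4, 102.8], 0.76), ([431.4, 130.7, 59.9, 33.3], 0.64)]
new0_tab [([172.1, 241.1, 72.1, 28.0], 0.66)]
old0_tab [([162.3, 332.2, 67.4, 59.6], 0.85), ([377.5, 213.5, 27.5, 50.9], 0.76), ([430.6, 131.8, 60.4, 33.7], 0.54)]
stapler [([431.9, 129.5, 58.4, 34.9], 0.7)]
mug [([187.2, 122.9, 47.0, 49.4], 0.68)]
keys [([419.1, 294.4, 25.9, 36.2], 0.86), ([173.3, 241.6, 72.1, 29.0], 0.19)]
case [([285.7, 135.1, 150.1, 127.3],
[... 416 characters left out ...]
3147, -0.71151004,  0.96358997],
       [ 0.        ,  0.        ,  0.        ,  1.        ]])}
dock [([323.5, 170.8, 118.7, 133.4], 0.61)]
bail []
tray [([384.8, 311.0, 129.2, 112.1], 0.8), ([301.6, 144.5, 36.4, 39.5], 0.7)]
new0_tab [([239.5, 186.8, 44.0, 38.8], 0.81)]
old0_tab [([340.7, 258.4, 52.7, 43.5], 0.89), ([167.1, 214.8, 30.6, 45.2], 0.7)]
stapler [([445.3, 253.9, 56.2, 45.6], 0.94)]
mug [([298.9, 143.9, 42.4, 37.6], 0.64)]
keys [([324.0, 339.6, 36.8, 13.6], 0.71)]
case [([201.2, 155.2, 57.4, 33.2], 0.58), ([323.7, 169.0, 117.6, 133.4], 0.5)]
bail_grip [([321.0, 169.8, 120.4, 136.3], 0.69)]
1.1 [-0.5656812   0.56569144  0.42424276 -0.424283  ] [-0.74371764  0.09721089 -1.015131  ]
```

View pics/top0.png

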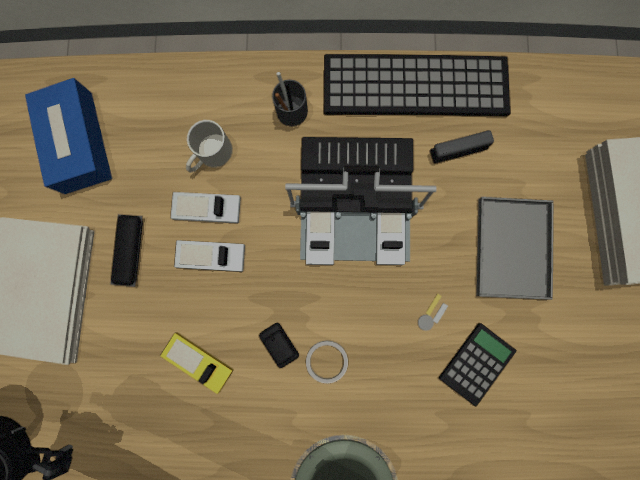

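View pics/side0.png

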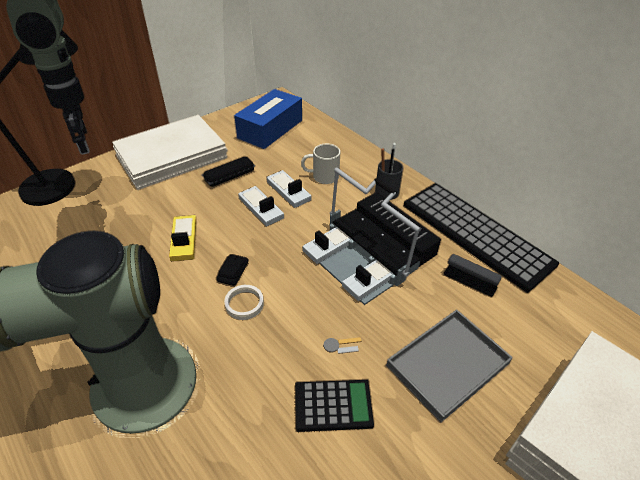

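Two used cartridges are in the outer bays (top image about (320,240) and (391,240)). Two white new ones are on the desk at (206,207) and (209,256). The yellow look-alike is at (197,362), the tray at (515,248), and the bail is up over the dock. I'll zoom in to measure.

```bash
cat > h.py <<'E'
import numpy as np, cv2
from cell import bot
def proj(cam,P):
    c=bot.calibration(cam); P=np.atleast_2d(P).astype(float); E=c["extrinsics"]
    q=P@E[:3,:3].T+E[:3,3]; s=q[:,:2]/q[:,2:]; r2=(s**2).sum(1,keepdims=True); s=s*(1+c["k1"]*r2)
    return s*[c["mtx"][0,0],c["mtx"][1,1]]+c["mtx"][:2,2]
def back(cam,px,z):
    c=bot.calibration(cam); px=np.atleast_2d(px).astype(float); out=[]
    E=c["extrinsics"]; R=E[:3,:3]; o=-R.T@E[:3,3]; z=np.broadcast_to(z,len(px))
    d=(px-c["mtx"][:2,2])/[c["mtx"][0,0],c["mtx"][1,1]]
    s=d.copy()
    for _ in range(20): s=d/(1+c["k1"]*(s**2).sum(1,keepdims=True))
    rays=np.c_[s,np.ones(len(s))]@R
    return np.array([o+r*(zz-o[2])/r[2] for r,zz in zip(rays,z)])
def snap(cam,name):
    im=bot.camera(cam); cv2.imwrite(f"pics/{name}.png",im[:,:,::-1]); return im
def crop(im,x,y,w,h,k,name):
    c=im[y:y+h,x:x+w]; cv2.imwrite(f"pics/{name}.png",cv2.resize(c,None,fx=k,fy=k,interpolation=cv2.INTER_CUBIC)[:,:,::-1])
def T(x,y,yaw,P):
    P=np.atleast_2d(P).astype(float); c,s=np.cos(yaw),np.sin(yaw)
    return np.c_[x+c*P[:,0]-s*P[:,1],y+s*P[:,0]+c*P[:,1],P[:,2]]
E
python3 - <<'E'
import cv2
from h import crop
t=cv2.imread("pics/top0.png")[:,:,::-1]
crop(t,275,125,170,145,4.6,"c1"); crop(t,160,180,100,100,6,"c2"); crop(t,465,185,100,125,4.8,"c3")
E
```

```text
(no output)
```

View pics/c1.png

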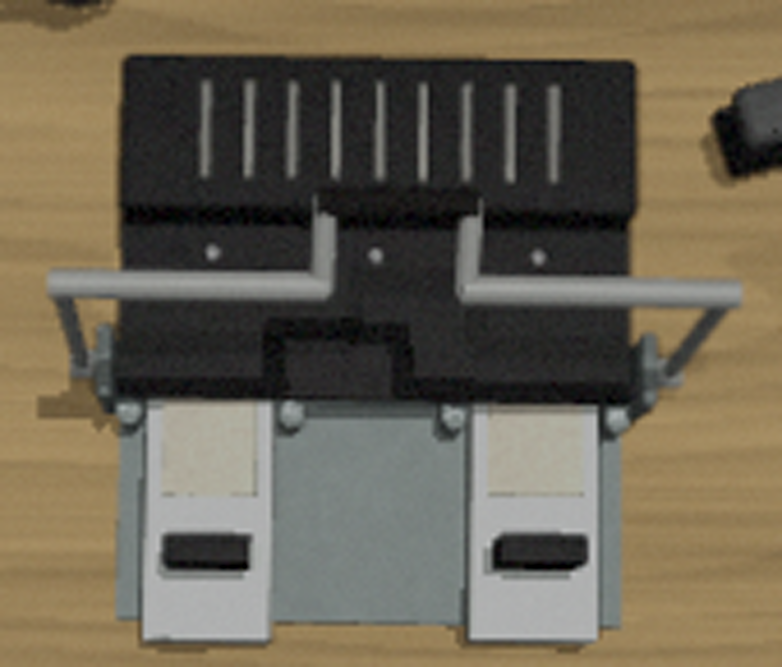

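View pics/c2.png

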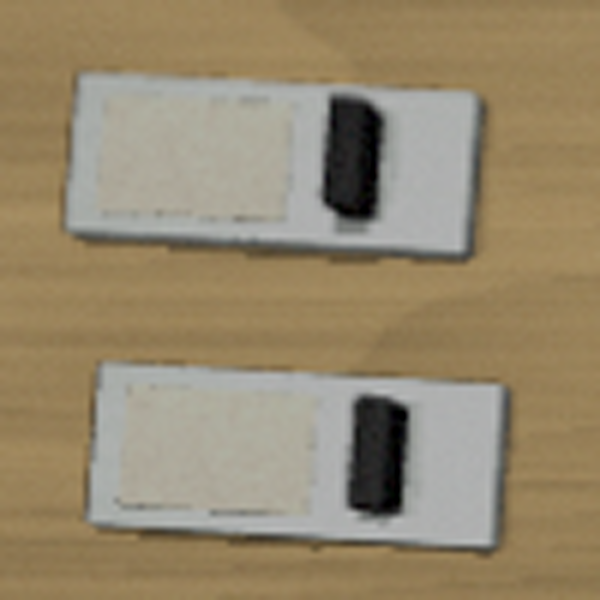

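View pics/c3.png

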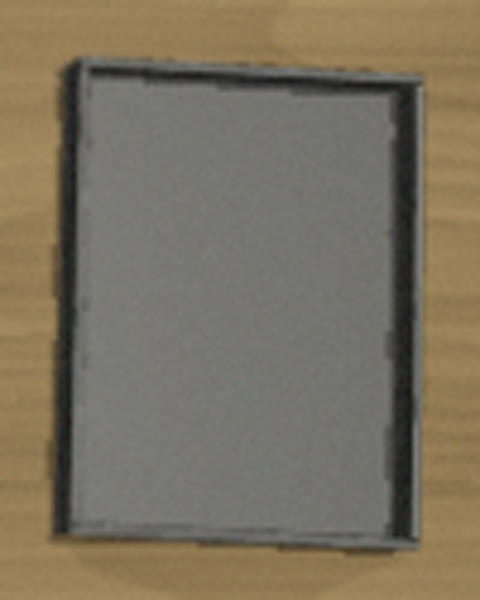

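```bash
python3 - <<'E'
from h import *
f=lambda u,x,y,k:(np.array(u,float)+.5)/k-.5+[x,y]
p=lambda n,a:print(n,np.round(a,4).tolist())
d=lambda u:f(u,275,125,4.6)
p("apron front L,R",back("top",d([(117,620),(620,628)]),.006))
p("housing top back L,R,front L R",back("top",d([(123,57),(636,62),(122,208),(632,216)]),.06))
p("roof front",back("top",d([(117,393),(632,400)]),.036))
# cartridges in bays: top z=.026 tail corners, tab top z=.062
p("tails",back("top",d([(142,640),(270,642),(468,642),(598,642)]),.026))
p("tabtop front/back edges",back("top",d([(163,536),(250,536),(163,570),(250,570),(495,536),(587,536),(495,568),(587,568)]),.062))
n=lambda u:f(u,160,180,6)
p("A top corners TL TR BR BL",back("top",n([(78,73),(484,93),(472,250),(66,232)]),.02))
p("B",back("top",n([(100,363),(508,383),(496,545),(88,523)]),.02))
p("tray rim",back("top",f([(72,60),(424,78),(418,548),(55,540)],465,185,4.8),.026))
p("bailbar z.15",back("top",d([(48,285),(742,293)]),.15))
E
```

```text
apron front L,R [[0.4914, 0.0979, 0.006], [0.4891, -0.1396, 0.006]]
housing top back L,R,front L R [[0.7485, 0.0951, 0.06], [0.747, -0.1417, 0.06], [0.677, 0.0947, 0.06], [0.6743, -0.1387, 0.06]]
roof front [[0.5951, 0.0974, 0.036], [0.593, -0.1415, 0.036]]
tails [[0.4808, 0.085, 0.026], [0.4803, 0.0257, 0.026], [0.4809, -0.066, 0.026], [0.4812, -0.1262, 0.026]]
tabtop front/back edges [[0.5257, 0.0744, 0.062], [0.5259, 0.0353, 0.062], [0.5103, 0.0743, 0.062], [0.5106, 0.0352, 0.062], [0.5266, -0.0748, 0.062], [0.5268, -0.1162, 0.062], [0.5121, -0.0748, 0.062], [0.5124, -0.1161, 0.062]]
A top corners TL TR BR BL [[0.6381, 0.381, 0.02], [0.6305, 0.2297, 0.02], [0.5727, 0.2327, 0.02], [0.5789, 0.3831, 0.02]]
B [[0.5307, 0.3686, 0.02], [0.5243, 0.2184, 0.02], [0.4658, 0.2216, 0.02], [0.4724, 0.3711, 0.02]]
tray rim [[0.6274, -0.2906, 0.026], [0.6208, -0.4532, 0.026], [0.4084, -0.4427, 0.026], [0.4119, -0.2782, 0.026]]
bailbar z.15 [[0.6219, 0.1203, 0.15], [0.6198, -0.1692, 0.15]]
```

```bash
cat >> h.py <<'E'
from scipy.spatial.transform import Rotation as Ro
DOCK=(0.585,-0.0215,-0.008); TRAY=(0.517,-0.366,-0.045)
def q(yaw):   # tool down, jaws along direction yaw; list of 2 options
    out=[]
    for a in (yaw,yaw+np.pi):
        x=np.array([np.cos(a),np.sin(a),0]); y=np.array([0,0,-1.]); z=np.cross(x,y)
        v=Ro.from_matrix(np.c_[x,y,z]).as_quat(); out.append([v[3],v[0],v[1],v[2]])
    return out
def best(pos,yaw,yaw2=None):
    J=np.array(bot.read_joint_positions()); c=[]
    for o in q(yaw):
        s=bot.solve_ik(list(pos),o)
        if s is not None: c.append((abs(np.array(s)-J).max(),o,s))
    c.sort(key=lambda t:t[0]); return c[0][1] if c else None
def dockp(x,y,z): return T(*DOCK,[[x,y,z]])[0]
def trayp(x,y,z): return T(*TRAY,[[x,y,z]])[0]
def st(m=""):
    print(m,"t%.1f"%bot.read_clock(),np.round(bot.read_position(),4),"F",np.round(bot.read_ft_force(),1),"g%.3f"%bot.read_gripper_width(),"J",np.round(bot.read_joint_positions(),2))
E
python3 - <<'E'
from h import *
for nm,p,y in [("bail",dockp(0,0,.16),DOCK[2]),("bay2",dockp(-.065,.076,.03),DOCK[2]),("tray",trayp(-.035,-.036,.03),TRAY[2]),("A",(.6034,.2712,.03),1.525),("B",(.4968,.26,.03),1.527),("ins",dockp(-.13,.076,.03),DOCK[2])]:
    print(nm,[np.round(s,2) if (s:=bot.solve_ik(list(p),o)) is not None else None for o in q(y)])
E
```

```text
bail [array([-0.16,  0.45, -0.2 ,  0.92,  0.  ,  1.42]), array([-0.16,  0.45, -0.2 ,  0.92,  0.  , -1.73])]
bay2 [array([-0.04,  0.5 , -0.51,  0.56,  0.  ,  1.54]), array([-0.04,  0.5 , -0.51,  0.56,  0.  , -1.6 ])]
tray [array([-0.81,  0.65, -0.22,  0.7 ,  0.  ,  0.8 ]), array([-0.81,  0.65, -0.22,  0.7 ,  0.  , -2.34])]
A [array([ 0.31,  0.71, -0.11,  0.76,  0.  ,  0.36]), array([ 0.31,  0.71, -0.11,  0.76,  0.  , -2.78])]
B [array([ 0.35,  0.56, -0.41,  0.61,  0.  ,  0.39]), array([ 0.35,  0.56, -0.41,  0.61,  0.  , -2.75])]
ins [array([-0.04,  0.42, -0.68,  0.48,  0.  ,  1.54]), array([-0.04,  0.42, -0.68,  0.48,  0.  , -1.6 ])]
```

```bash
python3 - <<'E'
from h import *
Q=q(DOCK[2])[0]
bot.set_gripper(0.0,40)
bot.move_pose(list(dockp(-.06,0,.24)),Q)
bot.move_linear(list(dockp(0.02,0,.165)),speed=.15)
r=bot.move_linear(list(dockp(0.103,0,.145)),speed=.06,until_force=10); st(r)
bot.move_linear(list(dockp(0.0,0,.16)),speed=.15)
bot.move_linear(list(dockp(-.1,0,.25)),speed=.25); bot.set_gripper(.45)
st(); im=snap("side","s1"); im=snap("top","t1")
E
```

```text
False t6.7 [ 0.686  -0.0222  0.1443] F [-4.9 -0.2 -1.5] g0.003 J [-0.14  0.64  0.09  1.03 -0.    1.44]
 t8.7 [ 0.4851 -0.0207  0.2495] F [0.7 0.3 1.2] g0.457 J [-0.19  0.19 -0.32  1.06  0.    1.38]
```

View pics/s1.png

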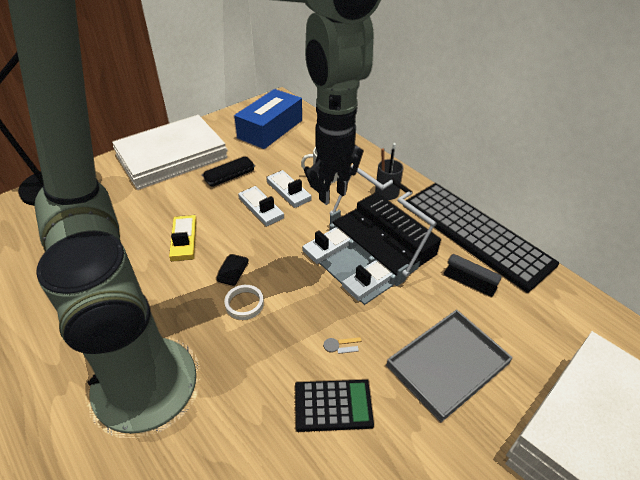

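The bail is fully back: its arm runs from (408,265) to (433,222). Next is the used cartridge in bay0.

```bash
cat >> h.py <<'E'
def go(p,yaw,sp=.2,**k): return bot.move_linear([float(v) for v in p],speed=sp,rotation=q(yaw)[0],**k)
def take_old(tx,ty,slot_y,bayy):
    y=DOCK[2]; d=np.array([np.cos(y),np.sin(y)])
    bot.set_gripper(.45)
    bot.move_pose([tx,ty,.15],q(y)[0])
    r=go((tx,ty,.031),y,.12,until_force=12); st(("down",r))
    bot.set_gripper(0.0,60); st("gripped")
    b=np.array([tx,ty])-d*.062
    go((*b,.0315),y,.1); st("pulled")
    go((*b,.14),y,.15)
    p=trayp(-.035,slot_y,0)
    bot.move_pose([p[0],p[1],.14],q(TRAY[2])[0])
    go((p[0],p[1],.045),TRAY[2],.15)
    r=go((p[0],p[1],.024),TRAY[2],.03,until_force=3); st(("place",r))
    bot.set_gripper(.45)
    z=bot.read_position()[2]
    go((p[0],p[1],.15),TRAY[2],.2); st("released")
E
python3 - <<'E'
from h import *
take_old(.5197,-.0955,-.036,-.076)
snap("side","s2"); snap("top","t2")
E
```

```text
('down', False) t10.7 [ 0.5204 -0.0956  0.0318] F [0.4 0.9 0. ] g0.449 J [-0.32  0.51 -0.49  0.57  0.    1.26]
gripped t11.1 [ 0.5206 -0.0957  0.0319] F [0.  0.5 5.7] g0.152 J [-0.32  0.51 -0.49  0.57  0.    1.26]
pulled t11.8 [ 0.4565 -0.0949  0.0318] F [-4.4  0.7 11.6] g0.153 J [-0.36  0.42 -0.65  0.49 -0.    1.22]
('place', True) t15.2 [ 0.4805 -0.4006  0.0307] F [0.2 0.2 3.3] g0.152 J [-0.81  0.65 -0.22  0.7  -0.    0.8 ]
released t16.3 [ 0.4799 -0.3999  0.149 ] F [0.4 0.7 0.1] g0.449 J [-0.81  0.52 -0.1   0.95 -0.    0.8 ]
```

View pics/t2.png

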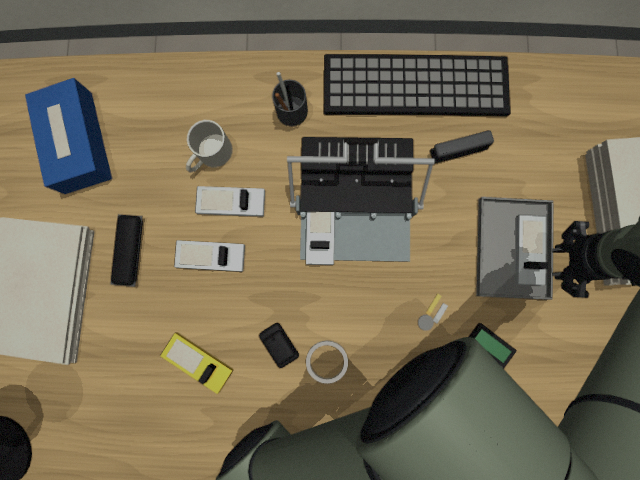

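View pics/s2.png

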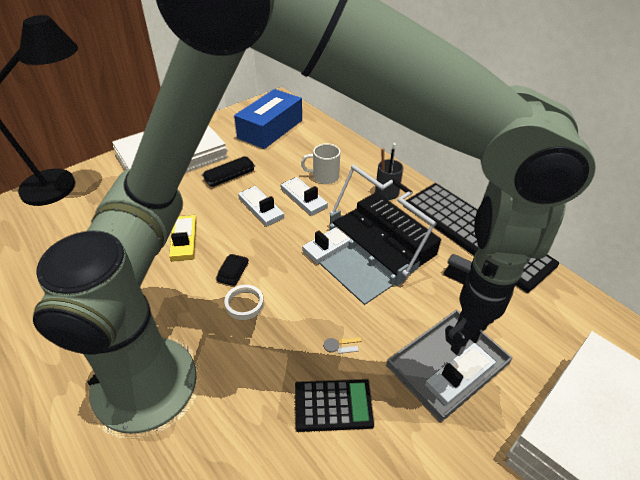

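The first used cartridge lies in the tray (top image (533,250)). New cartridge A was knocked to about (230,201). Next is bay2.

```bash
python3 - <<'E'
from h import *
take_old(.519,.0548,.036,.076)
p=trayp(-.035,.036,0)
bot.move_pose([.4,-.2,.25],q(0.)[0])
snap("side","s3"); t=snap("top","t3"); crop(t,160,170,120,110,5,"c4"); crop(t,465,185,100,125,4.8,"c5"); st()
E
```

```text
('down', False) t19.4 [0.5196 0.0547 0.0316] F [ 0.8 -0.3  0.7] g0.449 J [-0.04  0.5  -0.51  0.56 -0.    1.54]
gripped t19.8 [0.5199 0.0548 0.0319] F [ 0.5 -0.4  5.3] g0.156 J [-0.04  0.5  -0.51  0.56  0.    1.54]
pulled t20.5 [0.4558 0.0554 0.0319] F [-4.7  0.5 12.5] g0.152 J [-0.04  0.41 -0.67  0.49 -0.    1.54]
('place', True) t24.1 [ 0.4838 -0.3286  0.0307] F [-0.4  0.1  3.1] g0.151 J [-0.72  0.59 -0.34  0.64 -0.    0.89]
released t25.2 [ 0.4831 -0.328   0.1491] F [ 0.5  0.2 -0.2] g0.447 J [-0.72  0.45 -0.22  0.9   0.    0.89]
 t26.1 [ 0.4004 -0.2008  0.2488] F [-0.9 -0.2 -0.5] g0.451 J [-0.63  0.13 -0.41  1.04 -0.    0.94]
```

View pics/t3.png

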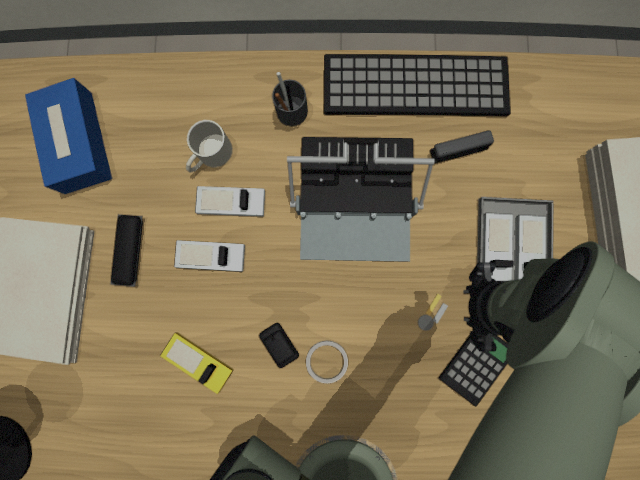

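View pics/s3.png

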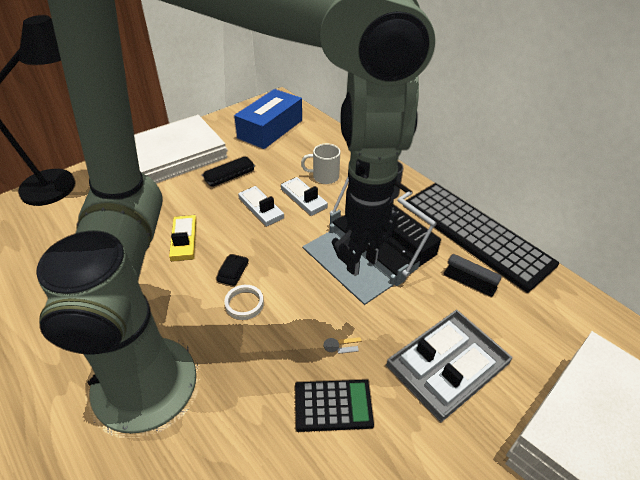

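View pics/c4.png

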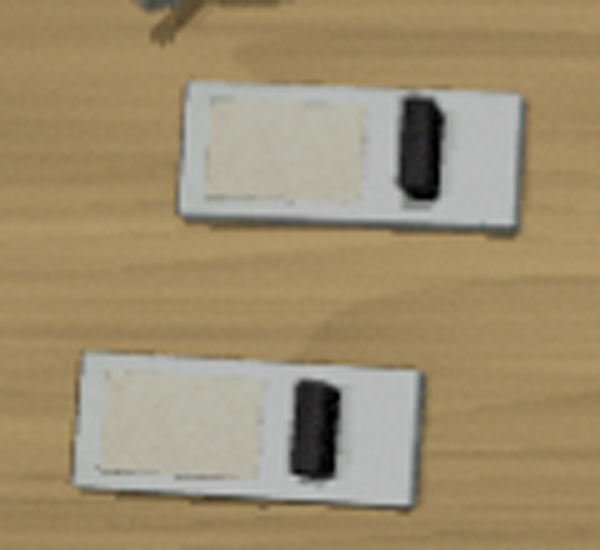

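View pics/c5.png

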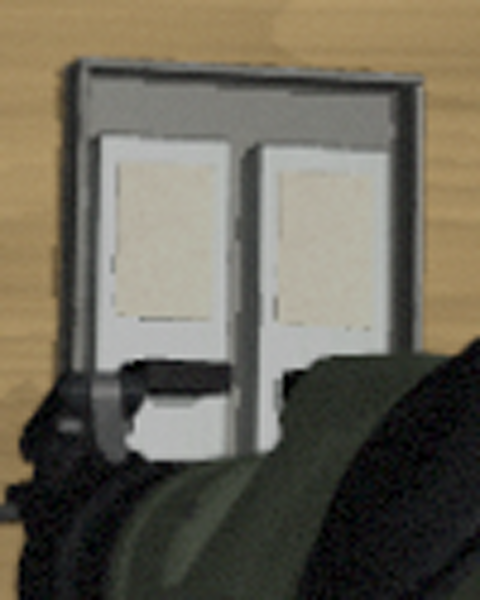

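Both used cartridges lie flat in the tray (top (498,245) and (533,250)). Next I'll fit the new cartridges' poses and refine the dock's y.

```bash
cat >> h.py <<'E'
from scipy.optimize import least_squares
def fitcart(px,g,cam="top",z0=0.0):
    # px: top-face corners order nose-left(y+),... as (noseR? ) given with model points
    M=np.array([[.11,-.03,.02+z0],[-.04,-.03,.02+z0],[-.04,.03,.02+z0],[.11,.03,.02+z0]])
    r=least_squares(lambda v:(proj(cam,T(*v,M))-px).ravel(),g); return r.x,np.sqrt(2*r.cost/4)
E
python3 - <<'E'
from h import *
f=lambda u,x,y,k:(np.array(u,float)+.5)/k-.5+[x,y]
A=f([(187,81),(524,95),(518,229),(179,213)],160,170,5)
B=f([(83,352),(425,370),(415,505),(73,486)],160,170,5)
# nose is image-left; cart y+ (left of nose heading +y) = -x world = image down; TL=nose,y-
for n,c in(("A",A),("B",B)):
    print(n,fitcart(c,(.6,.25,1.53)))
pins=f([(129,413),(291,413),(453,417),(616,420)],275,125,4.6)
for z in(.02,.03,.036): 
    w=back("top",pins,z); print(z,np.round(w,4).tolist(),w[:,1].mean())
E
```

```text
A (array([0.61713301, 0.21746496, 1.52956634]), np.float64(0.3189771246816381))
B (array([0.49650498, 0.25963387, 1.52455874]), np.float64(0.38644286272864525))
0.02 [[0.5882, 0.0925, 0.02], [0.5885, 0.0163, 0.02], [0.587, -0.0598, 0.02], [0.586, -0.1365, 0.02]] -0.02188430221403486
0.03 [[0.5866, 0.092, 0.03], [0.587, 0.0164, 0.03], [0.5855, -0.059, 0.03], [0.5845, -0.1349, 0.03]] -0.02134993171322419
0.036 [[0.5857, 0.0917, 0.036], [0.586, 0.0166, 0.036], [0.5845, -0.0584, 0.036], [0.5836, -0.1339, 0.036]] -0.021029309412737784
```

```bash
cat >> h.py <<'E'
def take_new(tx,ty,yaw,bayy):
    bot.set_gripper(.45)
    bot.move_pose([tx,ty,.16],q(yaw)[0])
    r=go((tx,ty,.025),yaw,.12,until_force=12); st(("down",r))
    bot.set_gripper(0.0,60); st("gripped")
    z=bot.read_position()[2]
    go((tx,ty,.16),yaw,.15)
    y=DOCK[2]; p=dockp(-.128,bayy,0)
    bot.move_pose([p[0],p[1],.16],q(y)[0])
    go((p[0],p[1],z+.03),y,.15)
    st("above"); return z
def insert(z,bayy):
    y=DOCK[2]; p=dockp(-.128,bayy,0)
    r=go((p[0],p[1],z+.0065),y,.05,until_force=4); st(("down",r))
    zz=bot.read_position()[2]
    p=dockp(-.095,bayy,0); r=go((p[0],p[1],z+.0065),y,.05,until_force=10); st(("enter",r))
    if r: return
    p=dockp(-.03,bayy,0); r=go((p[0],p[1],z+.0065),y,.04,until_force=10); st(("push",r))
    c=bot.read_position(); print("dock x tab",c[0]-DOCK[0])
E
python3 - <<'E'
from h import *
z=take_new(.6171,.2175,1.5296,.076); print(z)
t=snap("top","t4"); s=snap("side","s4"); crop(s,240,120,220,200,3,"c6");crop(t,270,130,180,150,4,"c7")
E
```

```text
('down', False) t29.3 [0.6179 0.2177 0.0259] F [-0.3  0.2  0.1] g0.455 J [ 0.23  0.7  -0.13  0.73 -0.    0.27]
gripped t29.7 [0.6179 0.2178 0.026 ] F [0.2 0.4 5.1] g0.152 J [ 0.23  0.7  -0.13  0.73  0.    0.27]
above t32.7 [0.4583 0.0557 0.0565] F [ 1.  -0.5 -2.5] g0.156 J [-0.04  0.37 -0.65  0.55  0.    1.54]
0.026032418589065055
```

View pics/c6.png

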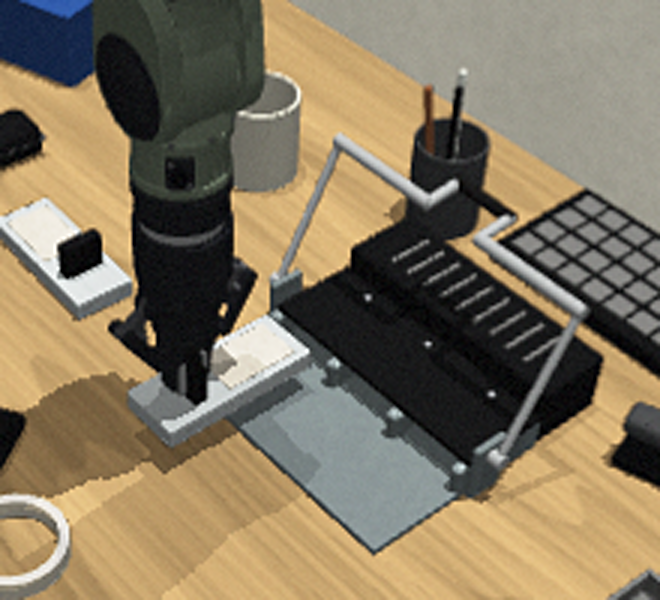

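View pics/c7.png

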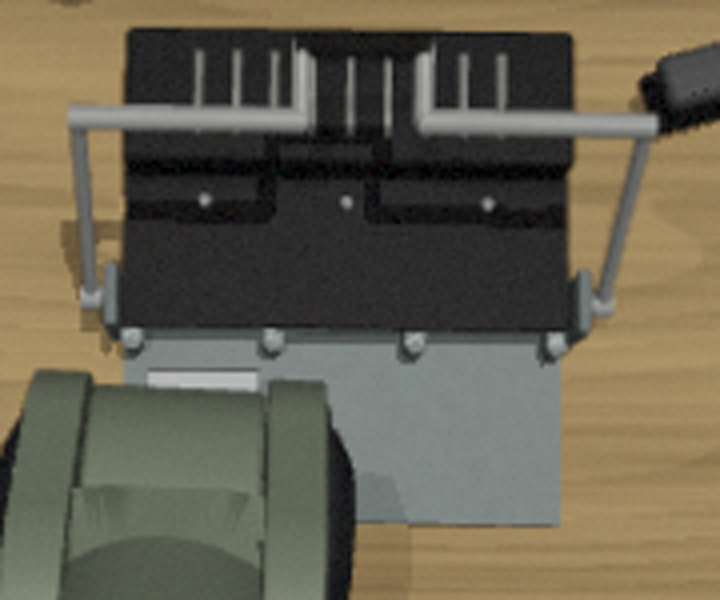

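```bash
python3 - <<'E'
from h import *
u=np.array([(147,370),(260,372),(133,338),(272,340),(413,343),(553,344)],float)
px=(u+.5)/4-.5+[270,130]
w=back("top",px,[.0505,.0505,.03,.03,.03,.03]); print(np.round(w,4)); m=w[:2].mean(0); print(m, w[2:4].mean(0), w[2:].mean(0))
E
```

```text
[[ 0.567   0.0829  0.0505]
 [ 0.5662  0.0236  0.0505]
 [ 0.5872  0.0915  0.03  ]
 [ 0.5864  0.017   0.03  ]
 [ 0.5852 -0.0585  0.03  ]
 [ 0.5851 -0.1335  0.03  ]]
[0.56662689 0.05325801 0.0505    ] [0.58682899 0.05425388 0.03      ] [ 0.58599571 -0.02087867  0.03      ]
```

The nose is centred to within about 1 mm of the bay, so I'll insert with a 0.8 mm shift.

```bash
python3 - <<'E'
from h import *
insert(.02603,.0768)
E
```

```text
('down', True) t33.3 [0.457  0.0564 0.032 ] F [-0.7  0.3  6.3] g0.151 J [-0.04  0.42 -0.67  0.49 -0.    1.54]
('enter', True) t33.6 [0.457  0.0563 0.032 ] F [-2.2  0.   5.9] g0.157 J [-0.04  0.42 -0.67  0.49 -0.    1.54]
```

```bash
cat >> h.py <<'E'
def push(z,bayy,x1,F,sp=.04):
    y=DOCK[2]; p=dockp(x1,bayy,0); r=go((p[0],p[1],z),y,sp,until_force=F); st(("push",r)); return r
E
python3 - <<'E'
from h import *
p=bot.read_position(); 
go((p[0],p[1],p[2]+.0012),DOCK[2],.02); bot.wait(.2); st()
z=bot.read_position()[2]
r=push(z,.0768,-.095,10)
if not r: push(z,.0768,-.03,10)
t=snap("top","t5"); s=snap("side","s5"); crop(s,240,120,220,200,3,"c8")
E
```

```text
t34.0 [0.4566 0.0564 0.0329] F [-0.3 -0.4 -2.4] g0.151 J [-0.04  0.41 -0.67  0.49  0.    1.54]
('push', False) t35.0 [0.4902 0.0561 0.0328] F [-1.   0.7 -2.2] g0.155 J [-0.04  0.46 -0.59  0.53 -0.    1.54]
('push', True) t36.2 [0.5397 0.0558 0.0321] F [-0.1  0.2  2.7] g0.153 J [-0.03  0.53 -0.45  0.59  0.    1.55]
```

View pics/c8.png

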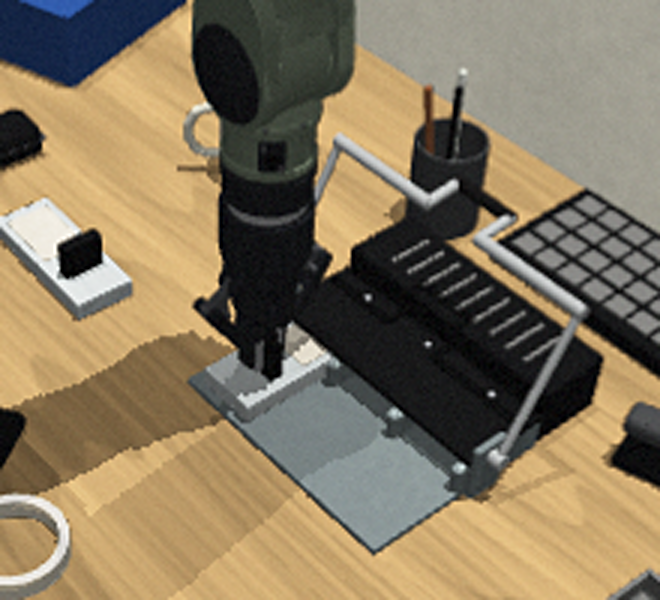

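```bash
python3 - <<'E'
from h import *
r=push(bot.read_position()[2],.0768,-.02,15,.03)
print("w",bot.read_gripper_width())
bot.wait(.3); st()
bot.set_gripper(.45); bot.wait(.2); st()
p=bot.read_position(); go((p[0],p[1],.16),DOCK[2],.2)
bot.move_pose([.45,.26,.2],q(1.525)[0]);
t=snap("top","t6"); s=snap("side","s6"); crop(t,150,130,300,170,2.6,"c9"); st()
E
```

```text
('push', True) t36.6 [0.5399 0.0559 0.0322] F [-2.1 -0.1  6.1] g0.155 J [-0.03  0.53 -0.45  0.6  -0.    1.55]
w 0.15457690447978323
 t36.9 [0.5398 0.0559 0.0322] F [-2.2  0.5  6. ] g0.155 J [-0.03  0.53 -0.45  0.6  -0.    1.55]
 t37.5 [0.5397 0.0558 0.0316] F [-0.  -0.8  0.1] g0.448 J [-0.03  0.53 -0.45  0.6  -0.    1.55]
 t39.4 [0.4503 0.2591 0.1993] F [ 0.5  0.2 -0.2] g0.445 J [ 0.38  0.3  -0.32  0.95 -0.    0.43]
```

View pics/c9.png

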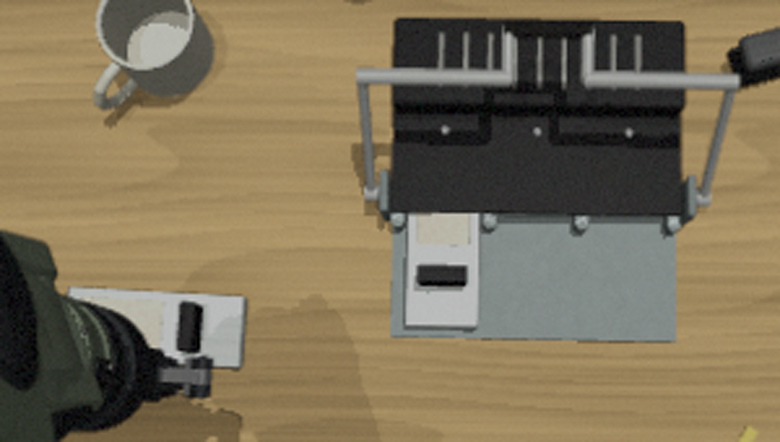

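The first new cartridge is in bay2, and a second push met the same hard stop. Cartridge B hasn't moved.

```bash
python3 - <<'E'
from h import *
z=take_new(.4965,.2596,1.5246,-.0755); print(z)
t=snap("top","t7"); crop(t,270,130,180,150,4,"c10")
E
```

```text
('down', False) t41.3 [0.4971 0.2599 0.0258] F [-0.9  0.1 -0.1] g0.453 J [ 0.35  0.56 -0.41  0.59  0.    0.4 ]
gripped t41.6 [0.4972 0.2599 0.0259] F [-1.3  0.9  5.8] g0.151 J [ 0.35  0.56 -0.41  0.59  0.    0.4 ]
above t44.8 [ 0.4571 -0.0959  0.0564] F [-1.1 -1.  -1.7] g0.153 J [-0.36  0.38 -0.63  0.55  0.    1.21]
0.025872073450572262
```

View pics/c10.png

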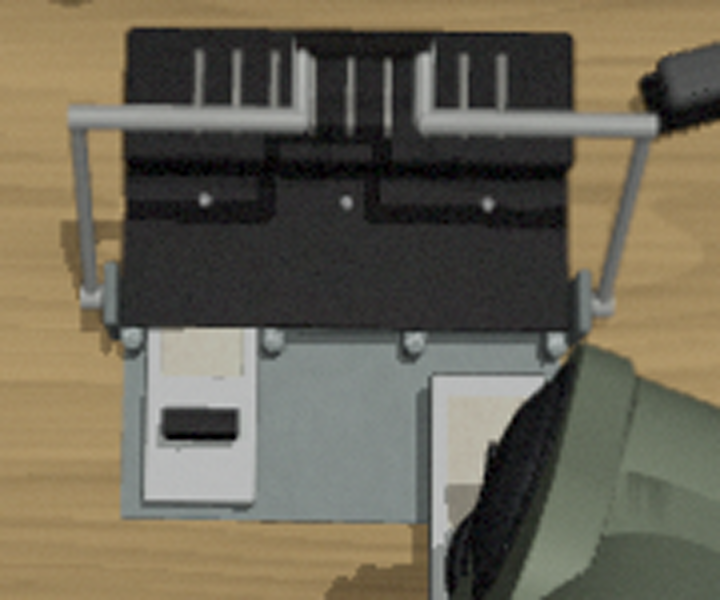

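```bash
python3 - <<'E'
from h import *
u=np.array([(431,376),(431,590)],float); px=(u+.5)/4-.5+[270,130]
w=back("top",px,.0504); print(np.round(w,4), "centre y", w[0,1]-.03)
E
```

```text
[[ 0.5646 -0.0661  0.0504]
 [ 0.4525 -0.0657  0.0504]] centre y -0.09609351620184206
```

Centred in bay0 to within about 0.1 mm. Inserting.

```bash
python3 - <<'E'
from h import *
b=-.0755
p=dockp(-.128,b,0); r=go((p[0],p[1],.0325),DOCK[2],.03,until_force=4); st(r)
if r:
    c=bot.read_position(); go((c[0],c[1],c[2]+.001),DOCK[2],.02)
bot.wait(.2); z=bot.read_position()[2]; st()
r=push(z,b,-.095,10)
if not r:
    r=push(z,b,-.03,10); r=push(bot.read_position()[2],b,-.02,15,.03)
E
```

```text
False t45.8 [ 0.4565 -0.096   0.0325] F [-0.4 -0.4 -2.2] g0.153 J [-0.37  0.42 -0.66  0.49 -0.    1.21]
 t46.0 [ 0.4566 -0.096   0.0326] F [-0.1 -0.5 -1.8] g0.157 J [-0.37  0.42 -0.66  0.49 -0.    1.21]
('push', False) t47.0 [ 0.489  -0.0961  0.0325] F [-0.1 -0.2 -2.2] g0.153 J [-0.34  0.47 -0.57  0.53 -0.    1.24]
('push', True) t48.2 [ 0.5381 -0.0964  0.032 ] F [-1.2 -0.5  3.4] g0.156 J [-0.31  0.54 -0.44  0.6  -0.    1.27]
('push', True) t48.5 [ 0.5382 -0.0963  0.0321] F [-2.6 -0.3  5.7] g0.153 J [-0.31  0.54 -0.43  0.61 -0.    1.27]
```

Both stops are at the same depth within about 0.3 mm once the dock's yaw is counted, so both are home. Release, then close the bail.

```bash
python3 - <<'E'
from h import *
bot.set_gripper(.45); bot.wait(.2)
p=bot.read_position(); go((p[0],p[1],.16),DOCK[2],.2)
bot.move_pose(list(dockp(-.12,0,.3)),q(DOCK[2])[0]); st()
t=snap("top","t8"); s=snap("side","s8"); crop(s,270,130,200,180,3.3,"c11")
# bail angle check: crossbar ends at theta 2.2
th=2.2; a=th-.151
print(proj("top",[dockp(.020-.1396*np.cos(a),y,.045+.1396*np.sin(a)) for y in(.139,-.139)]), proj("side",[dockp(.119,0,.173)]))
for x in (.119,.08,0,-.1,-.142):
    for z in(.031,.16,.19): print(x,z,bot.solve_ik(list(dockp(x,0,z)),q(DOCK[2])[0]) is not None,end=' ')
E
```

```text
t50.6 [ 0.465  -0.0208  0.2985] F [-0.2  0.5 -0.9] g0.450 J [-0.2   0.13 -0.27  1.17 -0.    1.38]
[[286.44824386 159.40705126]
 [433.25088827 161.15396681]] [[399.94995605 186.93085637]]
0.119 0.031 True 0.119 0.16 True 0.119 0.19 True 0.08 0.031 True 0.08 0.16 True 0.08 0.19 True 0 0.031 True 0 0.16 True 0 0.19 True -0.1 0.031 True -0.1 0.16 True -0.1 0.19 True -0.142 0.031 True -0.142 0.16 True -0.142 0.19 True
```

View pics/s8.png

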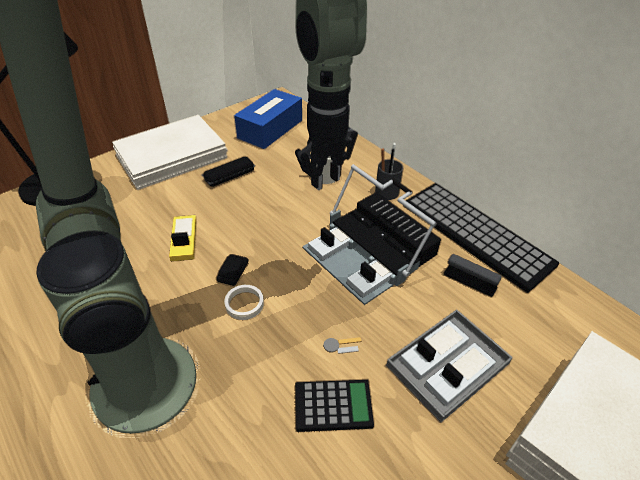

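View pics/t8.png

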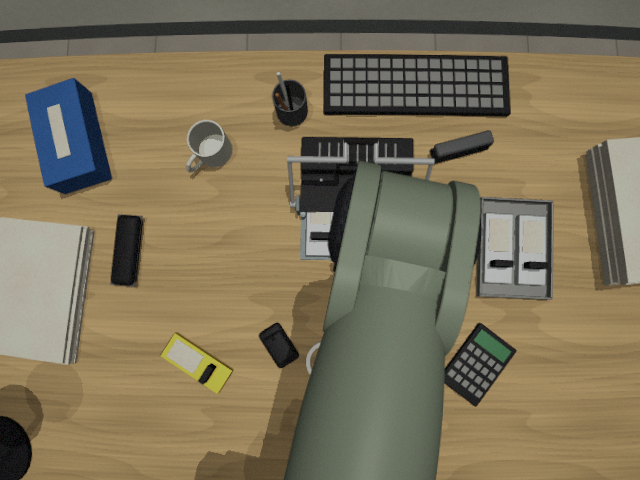

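```bash
python3 - <<'E'
from h import *
y=DOCK[2]; gd=bot.grip_depth; print(gd)
def gp(th):
    f=th+.031; return dockp(.020-.162*np.cos(f),0,.045+.162*np.sin(f)-gd)
p=gp(2.2)
go((p[0],p[1],.3),y,.25)
r=go(p,y,.1,until_force=10); st(r)
bot.set_gripper(0,25); st("pinch")
for th in np.arange(2.0,-.01,-.2):
    r=go(gp(th),y,.15,until_force=25); 
    print(round(th,1),r,np.round(bot.read_ft_force(),1),round(bot.read_gripper_width(),3))
    if r: break
st()
s=snap("side","s9")
E
```

```text
0.0187
False t53.4 [ 0.7049 -0.0225  0.1551] F [ 0.7 -0.3  0.9] g0.454 J [-0.14  0.67  0.17  1.07  0.    1.44]
pinch t53.8 [ 0.705  -0.0225  0.1549] F [ 1.7 -0.1  1.5] g0.131 J [-0.14  0.67  0.17  1.07  0.    1.44]
2.0 False [2.1 0.6 6.2] 0.127
1.8 False [1.4 0.9 7.6] 0.134
1.6 False [-0.9  0.8  7.6] 0.131
1.4 False [-3.3  2.   4.6] 0.125
1.2 False [-2.2  1.4  0.9] 0.126
1.0 False [ 0.3  2.8 -3.5] 0.126
0.8 False [ 3.2  2.7 -6.6] 0.131
0.6 False [ 3.2  3.7 -5.3] 0.124
0.4 False [ 2.1  4.3 -2.6] 0.13
0.2 False [ 2.2  4.1 -2.3] 0.125
0.0 False [ 3.8  3.4 -2. ] 0.127
 t57.8 [ 0.4444 -0.0205  0.0315] F [ 3.8  3.4 -2. ] g0.127 J [-0.21  0.39 -0.71  0.46  0.    1.37]
```

View pics/s9.png

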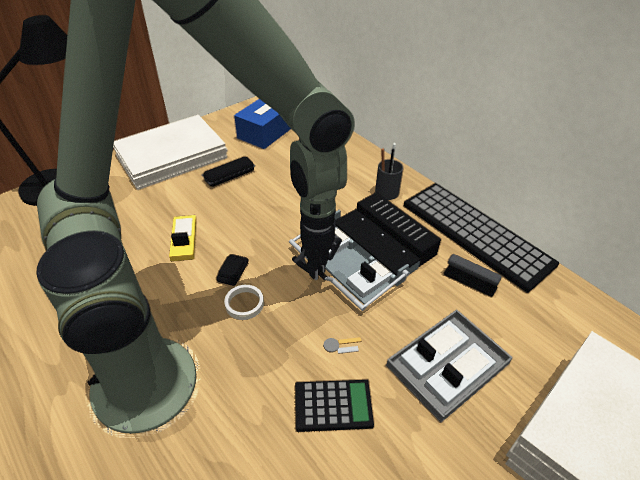

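```bash
python3 - <<'E'
from h import *
y=DOCK[2]; p=bot.read_position()
r=go((p[0],p[1],p[2]-.008),y,.03,until_force=10); st(r)
bot.set_gripper(.45); bot.wait(.2)
p=bot.read_position(); go((p[0],p[1],.16),y,.15)
bot.move_pose([.35,.3,.3],q(1.)[0]); st()
t=snap("top","t10"); s=snap("side","s10"); crop(t,270,130,180,150,4,"c12"); crop(s,280,170,180,150,4,"c13")
M=[dockp(-.118,v,.024) for v in(.139,-.139)]+[dockp(-.142,0,.05)]
print(proj("top",M),proj("side",M))
for n in("top","side"):
  for th in(0,.12):
    a=th-.151; print(n,th,proj(n,[dockp(.020-.1396*np.cos(a),0.08,.045+.1396*np.sin(a))]), proj(n,[dockp(.02-.162*np.cos(th+.031),0,.045+.162*np.sin(th+.031))]))
E
```

```text
True t58.0 [ 0.4444 -0.0206  0.0297] F [-0.9  0.   2.2] g0.132 J [-0.21  0.4  -0.71  0.46 -0.    1.37]
 t61.0 [0.3502 0.2993 0.2993] F [-0.2 -0.  -0.2] g0.451 J [ 0.55  0.12 -0.28  1.17 -0.    1.12]
[[289.85858506 269.63062494]
 [420.14524036 271.50196093]
 [355.50623741 281.59288336]] [[289.24102059 241.56422667]
 [362.68257682 309.58973064]
 [315.96464891 270.96914573]]
top 0 [[317.44256956 270.05855457]] [[355.50714965 281.55511611]]
top 0.12 [[317.26598007 270.41624001]] [[356.02401633 280.46374231]]
side 0 [[303.30043583 254.60441806]] [[315.99040438 270.9477004 ]]
side 0.12 [[302.73373066 250.27392191]] [[316.63588919 265.09831298]]
```

View pics/c12.png

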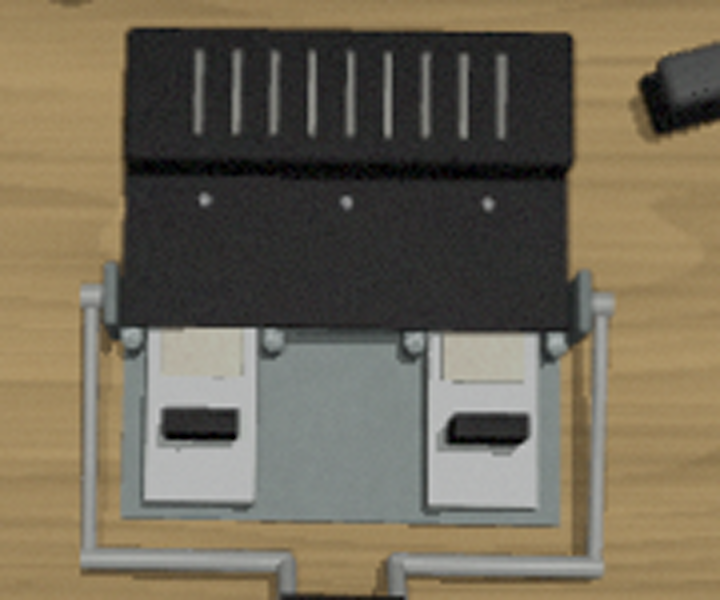

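View pics/c13.png

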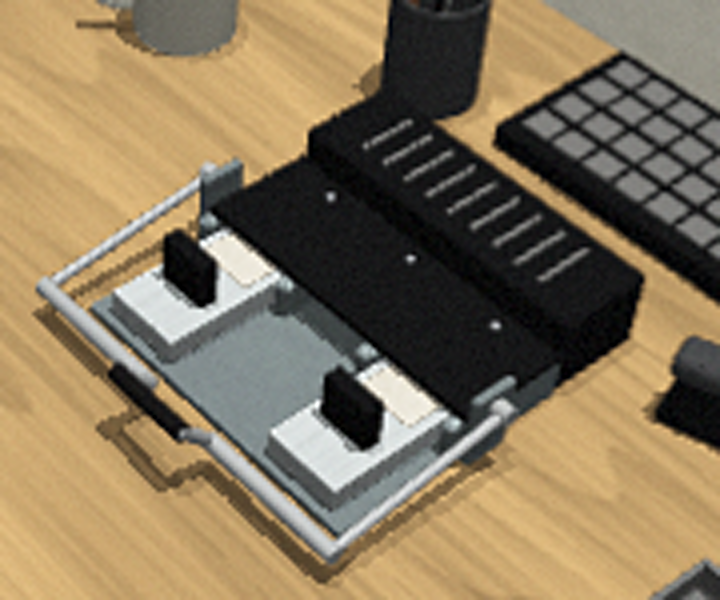

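View pics/t10.png

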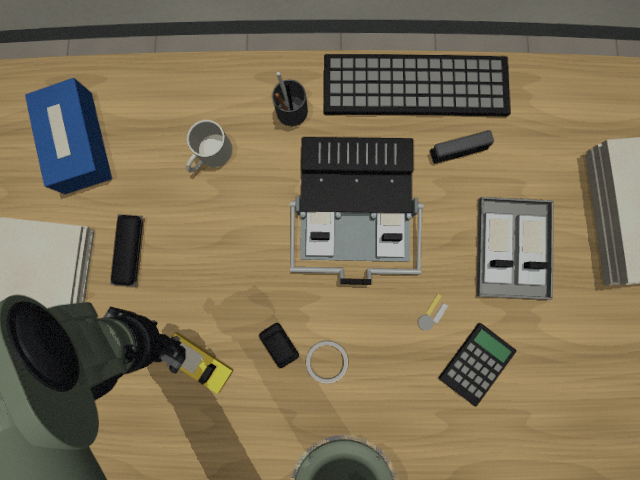

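The bail reads about 0.02 rad: the grip is at (316.7,270) in the side image against a predicted (316,271) for closed. Both cartridges are seated and the tray is fine, so I'm handing in.

```bash
python3 - <<'E'
from h import *
print(bot.close_job()); st()
E
```

```text
the job is handed in; nothing more can be done
None
the job is handed in; nothing more can be done
```

The cartridge change is done and handed in, at about 61 s of the 210 s allowed; the system gave no verdict.

- **Bail:** I pushed it fully open first. At the end I pinched the grip, followed the arc down, and pressed until it met resistance. In the side picture it reads about 0.02 rad, under the 0.12 limit.
- **Used cartridges:** both came out of the outer bays (bay0 and bay2) and lie flat side by side in the tray.
- **New cartridges:** two were on the desk, and they are now in bay2 and bay0. Each was pushed to a hard stop twice, at matching depths of about 65 mm after allowing for the dock's slight rotation. One had been knocked aside during the run, so I located it again before picking it up.
- **Other things on the desk:** the stapler, mug, keys, case and the yellow look-alike were in place in the last pictures. The gripper was clear of everything.

**Checks that disagreed or were missing:**
- One insertion move stopped at once on a false force trigger while the cartridge rested on the apron. I lifted it 1 mm and repeated the move without trouble.
- In the last side picture, one bail corner sat about 2 pixels off the prediction, which I put down to picking the edge by eye.
- The feelers could not be read directly. "Fully home" rests on the felt stops and the pictures.

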